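# Rack the drained microplate and lock the keeper

### The job

Take the microplate that leans in the draining stand and stand it upright on its long edge in the free slot of the plate rack, right down on the rack's floor and roughly centred. Then slide the rack's keeper up until it touches the plate, and only then turn its clamp knob clockwise to the stop to lock it. Leave the plate that is already racked standing in its slot and do not disturb the timer, the marker pen or the trough.

Things in the scene. Friction and masses are not known exactly. Their poses are not given: they have to be found in the camera images.
- plate: white 96-well microplate leaning in the draining stand: rigid block 86 (x) x 128 (y) x 14 mm (z), 40-85 g. Origin: centre of its large underside; z points out of the well face. In the stand it rests on a long edge, x up the slope, y level, leaning 0.42 rad from vertical, well face up. Its upper 38 mm is free on both faces: pinch it across 14 mm at mid upper edge, hand tilted to match.
- plate_center (a point): centre of the same microplate (7 mm from each large face, 43 mm from each long edge); axes as the plate's.
- stand: fixed draining stand: grey foot 120 (x) x 105 (y) x 8 mm, leaning frame of steel rods. Origin: centre of the underside. The plate's long edge lies along x, its top leans to +y. Rods behind the plate, 42 mm either side of the middle, reach 48 mm up it; in front of its foot is a lip 10 mm high, 4 mm clear. Draw the plate out upwards along its own slope.
- rack: fixed plate rack: grey tray 136 (x) x 272 (y) mm, its top (the seat) 12 mm above the worktop. Origin: centre of the underside; y along the row. Slots at y = -105 mm (holds a plate) and -37 mm (free) take the long edge along x, between two pairs of round-topped 5 mm pins at x = +-40 mm, 19 mm apart (clear), tops 57 mm above the worktop. A racked plate's top is at 98 mm.
- slot (a point): middle of the free slot on the rack's seat: 12 mm above the worktop, at y = -37 mm of the rack; axes as the rack's.
- keeper_face (a point): centre of the keeper's flat face that touches the plate; axes as the rack's. The keeper slides on a rail along the rack's middle, on the +y side of the free slot. The face looks to the rack's -y, is 40 mm wide, spans 20 to 55 mm above the worktop and passes between the pins. Behind it is an aluminium carriage 60 mm wide, top at 41 mm.
- keeper (a joint): travel of the keeper in m: 0 fully back, grows as it slides to the rack's -y (towards the slots), limit 0.085; touches a plate in the middle of the free slot at 0.055. Starts at 0 to 0.025. Slides against 2 N of friction and stays where left; grip its knob and move sideways to drag it.
- clamp_grip (a point): grip point on the clamp knob's upright axis, on the keeper 60 mm behind its face (rack +y), 78 mm above the worktop. The knob is a black upright bar 34 mm long, 14 mm thick, top at 85 mm, foot at 55 mm, on a round 54 mm base: pinch across the 14 mm from above. The point turns with the knob: x along the bar (along the rack's x at joint 0).
- clamp (a joint): angle of the clamp knob in rad: 0 loose, grows as it is turned clockwise seen from above, hard stop at 1.4 (locked from 1.15 on). It turns against 0.05 N m of friction and stays where it is left; it begins between 0 and 0.2.
- racked_plate: a microplate of the same kind and size, loose, already standing on its long edge in the slot at rack y = -105 mm; origin at the centre of its underside.
- the_timer: white bench timer 70 x 66 x 21 mm, loose; origin at the centre of its underside. Bystander.
- blue_marker: blue marker pen 18 x 137 x 20 mm, lying loose with its length pointing away from the robot; origin under its centre. Bystander.
- trough: white open reagent trough 54 x 130 x 28 mm, loose; origin at the centre of its underside. Bystander.

How it is judged:
By the outcome, as a careful person would: the job done as asked, in the order asked, and still so for the second after the job is handed in, with the robot touching nothing.
It also fails if it takes over 54 s, if anything falls off the work surface, if the arm or the gripper's body presses on something with over 40 N, if the wrist force passes 120 N, or if a joint passes its speed limit or range.

### The arm

A 6-joint arm with a two-finger parallel gripper is mounted at the origin on a cart in front of the work surface, level with it; the furniture and walls round the work are solid. World frame = base frame: x ahead of the robot, y to its left, z up, the work surface at z = 0. Lengths are in mm, angles in rad, forces in N, time in s.
With the tool pointing down it reaches from about 425 to 1125 mm from the base axis. Payload 14.9 kg.
Tool frame: the origin (TCP) lies midway between the tips of the shut fingers; the grasp point (between the pads) lies 19 mm behind it (manip.hold_point_z is the distance from the TCP to the grasp point, in mm); z points along the fingers, y is the line along which they close (so a half turn about z gives the same grasp; the last joint's range is limited). The gripper opens to 91 mm and grips with 3 to 60 N. Pads are 32 mm wide; open, the fingers measure 118 mm over their backs; the gripper's body (76 mm by 178 mm) begins 60 mm behind the grasp point.
Start: joints at [1.284, 0.379, 1.734, -0, 1.028, -0.033], TCP at [175.765, 677.587, 181.132] pointing down, gripper open.
Joint ranges: [-2.77, 2.77], [-0.74, 2.19], [0, 2.66], [-1.06, 4.2], [0.31, 2.87], [-3.08, 3.08]. Speed limits (rad/s): [1.89, 1.89, 2.39, 3.14, 3.14, 3.14].

### API

Orientations are given as a unit quaternion [w, x, y, z].
In Python, from station import readout, cams, job, manip gives the robot as it stands.
- The arm moves only by the tool send_rows, never from a script. Its argument "increments" is a list of rows, each a list of 7 numbers: the turn, a rotation vector about the tool's x, y, z in units of 1.5 rad (1.0 is 1.5 rad), then the shift along the tool's x, y, z in units of 40 cm (1.0 is 40 cm), then the closure, from -1 (fully open) to 1 (shut), so that 0 is half open. A call has 1 to 12 rows; each row is the pose to reach, as a shift and turn from the pose commanded when the call began, along the tool's axes at that moment; what a row does not reach only later rows make up. A row lasts 1/10 s, in which the tool goes at most 50 mm and 8.59 degrees, less where a joint would pass 70% of its speed; a pose out of reach is approached as far as the arm can. A call with a number of a shift or a turn outside -1 to 1 is refused whole. A call with a gripper value outside its range is refused whole. The fingers move at their own pace and stop on an object; "squeeze" is the grip in N (left out, the last holds). Time passes only in rows, so rows that repeat a pose let the fingers close. It gives the time, the measured TCP pose, the force, the opening and the grip force at its end, in the units of the state.
- readout.read_state(): the state, without advancing time (a new reading comes with each control period).
- cams.grab_frame(name): name is "scene" or "top" or "wrist"; returns the picture (384x512x3 uint8, red, green, blue); there is no depth.
- cams.camera_model(name): a dict with "mtx" (3x3 intrinsics, pixels), "k1" (the pictures are not rectified: a ray, as slopes to the right and down, at radius r is drawn at 1 + k1 r^2 times it, then the intrinsics apply), "cam_to_world" (4x4, takes a point from camera to world coordinates). Camera axes: x right, y up, looking along -z (the intrinsics and any distortion apply to the point x, -y, -z); pixel columns grow to the right and rows downward; lengths in mm; the calibration is good to about 2 mm. A picture is of the moment at which its call begins: read the wrist's pose just before it. camera_model takes no time and is no camera call; for the wrist camera it gives the pose at the moment of the call.
- job.job_done(): hands the job in; it is judged then, once.
The state is a dict: "clock": time; "q": joint angles; "joint_velocities": joint speeds; "joint_torque": joint torques, N m; "eef_pos": TCP position; "tool_rot": TCP orientation; "force": force on the tool from outside, world axes, zero at the start; "wrist_torque": the same for the moment, N m; "opening": opening from 0.0 (shut) to 1.0 (fully open); "finger_force": force on a finger pad.
Only numpy, scipy, OpenCV 4.12 (cv2) and the standard library are available. Lean on these libraries where they do the work, as an engineer would, in place of code of your own. Each camera call takes 0.05 s, during which the arm holds its last target. There are 200 camera calls.

## Working session

There is one attempt and no reset: what is moved stays moved. The work goes in short steps, Python scripts to look and compute and a tool call to move; the robot and the scene stay as the last step left them, time stands still between calls to the robot, and variables do not carry over. Pictures are saved under pics/ and viewed, at most 10 in all, crops included, and the job is handed in when it is done.

Besides the shell and the picture viewer there is one more tool, called as name(argument=value, ...), one argument or row to a line, values as JSON. send_rows: Moves the arm, as the interface text tells. Shifts and turns lie within -1 to 1; 1 stands for 40 cm of shift or 1.5 rad of turn. Its arguments: {"type":"object","properties":{"increments":{"type":"array"},"squeeze":{"type":"number"}},"required":["increments"]}

```bash
ls; mkdir -p pics; python3 - <<'E'
from station import readout, cams, job, manip
import cv2, numpy as np
s=readout.read_state(); print(s)
for n in("scene","top","wrist"):
    f=cams.grab_frame(n); cv2.imwrite(f"pics/{n}0.png",cv2.resize(f[:,:,::-1],(768,576),interpolation=cv2.INTER_CUBIC))
    m=cams.camera_model(n); print(n,m)
print(manip.hold_point_z)
E
```

```text
pics
{'clock': 0.0, 'q': array([ 1.28369508e+00,  3.79425913e-01,  1.73476796e+00, -2.11649285e-05,
        1.02852043e+00, -3.33476281e-02]), 'joint_velocities': array([-0.00130961, -0.00086863,  0.00120258,  0.00189317, -0.00041926,
        0.00023209]), 'joint_torque': array([-1.76980808e-03, -7.63744211e+01, -4.34364402e+01,  6.50315545e-02,
        4.27060132e-02, -1.07555049e-04]), 'eef_pos': array([175.6474083 , 677.15587744, 180.48249826]), 'tool_rot': array([-8.05292065e-05,  1.26531236e-01,  9.91962465e-01, -5.55090104e-04]), 'force': array([-0.27143235,  0.33994263,  0.46823579]), 'wrist_torque': array([-0.01267434,  0.04629463, -0.02331247]), 'finger_force': 0.0, 'opening': 0.9978271415891181}
scene {'mtx': array([[357.37894263,   0.        , 252.86846434],
       [  0.        , 357.37894263, 189.64893157],
       [  0.        ,   0.        ,   1.        ]]), 'k1': -0.10223100881751399, 'cam_to_world': array([[ 6.72841033e-01,  5.41589730e-01, -5.03949906e-01,
         6.40124178e+00],
       [-7.39628775e-01,  5.06566269e-01, -4.43102573e-01,
        -4.81374130e+02],
  
[... 582 characters left out ...]
21055e-02,  9.98099685e-01,
         1.47745334e+03],
       [ 0.00000000e+00,  0.00000000e+00,  0.00000000e+00,
         1.00000000e+00]])}
wrist {'mtx': array([[328.21915386,   0.        , 255.61666844],
       [  0.        , 328.21915386, 198.74548481],
       [  0.        ,   0.        ,   1.        ]]), 'k1': -0.07697554681993365, 'cam_to_world': array([[ 2.51068474e-01, -9.26017607e-01, -2.81879428e-01,
         9.67539489e+01],
       [ 9.67968715e-01,  2.39859122e-01,  7.41900842e-02,
         6.98579851e+02],
       [-1.08997217e-03, -2.91477259e-01,  9.56577137e-01,
         3.83881219e+02],
       [ 0.00000000e+00,  0.00000000e+00,  0.00000000e+00,
         1.00000000e+00]])}
18.8
```

View pics/scene0.png

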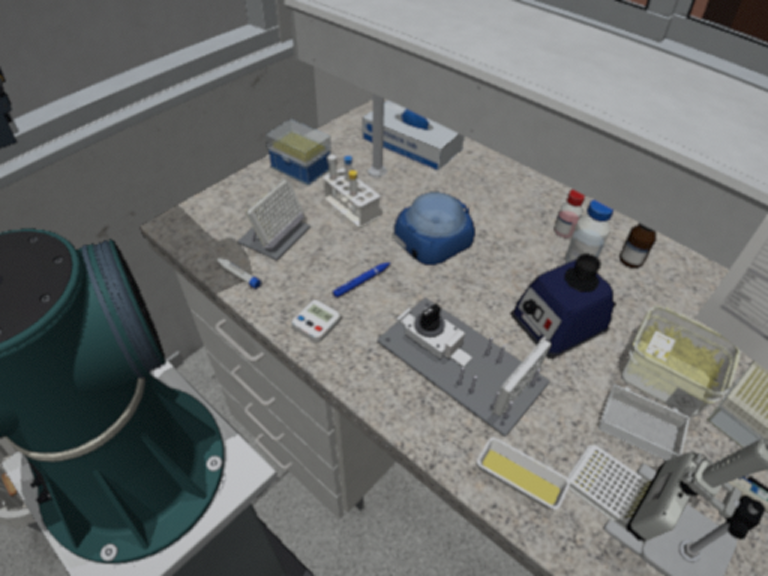

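View pics/top0.png

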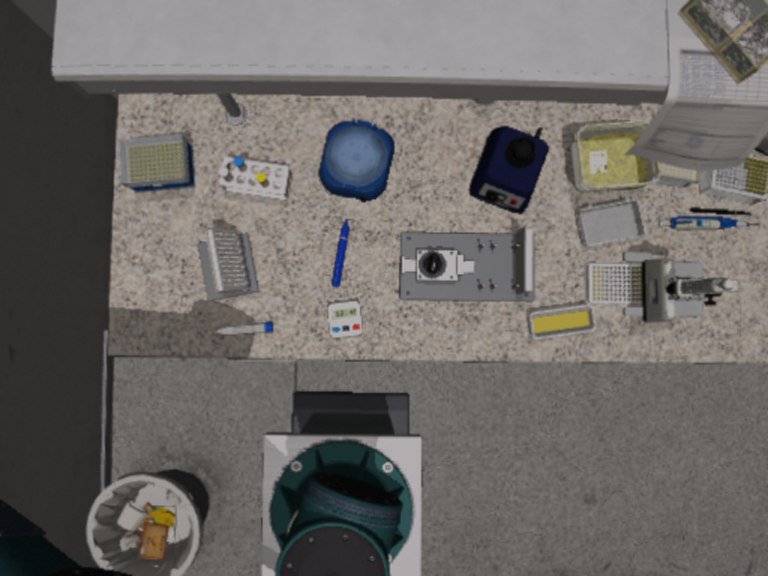

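Top view shows the stand around (228,263) and the rack (400..533, 232..302), with the keeper at left (world +y) and the racked plate at right. Next, zoomed crops.

```bash
cat > h.py <<'E'
import numpy as np, cv2
from station import readout, cams, job, manip
from scipy.spatial.transform import Rotation as R
def ray(m,uv):
    K=m["mtx"]; p=cv2.undistortPoints(np.array([[uv]],float),K,np.array([m["k1"],0,0,0,0]))[0,0]
    # note forward model k1 only == OpenCV
    T=m["cam_to_world"]; d=T[:3,:3]@[p[0],-p[1],-1]; return T[:3,3],d
def atz(m,uv,z):
    o,d=ray(m,uv); return o+d*(z-o[2])/d[2]
def proj(m,P):
    T=m["cam_to_world"]; P=np.atleast_2d(P); c=(P-T[:3,3])@T[:3,:3]; x=c*[1,-1,-1]
    return cv2.projectPoints(x,np.zeros(3),np.zeros(3),m["mtx"],np.array([m["k1"],0,0,0,0]))[0][:,0]
def tool():
    s=readout.read_state(); q=s["tool_rot"]; return s["eef_pos"],R.from_quat([q[1],q[2],q[3],q[0]])
E
python3 - <<'E'
import cv2,numpy as np
a=cv2.imread('pics/top0.png');a=cv2.resize(a,(512,384),interpolation=cv2.INTER_AREA)
from h import *
f=cams.grab_frame("top")[:,:,::-1]
c1=cv2.resize(f[145:210,125:181],None,fx=7,fy=7,interpolation=cv2.INTER_CUBIC) #392x455
c2=cv2.resize(f[145:210,260:364],None,fx=7,fy=7,interpolation=cv2.INTER_CUBIC) #728
cv2.imwrite('pics/c2.png',c2)
g=cams.grab_frame("scene")[:,:,::-1]
c3=cv2.resize(g[115:175,155:210],None,fx=7,fy=7,interpolation=cv2.INTER_CUBIC)
H=np.zeros((460,800,3),np.uint8);H[:455,:392]=c1;H[:420,400:785]=c3
cv2.imwrite('pics/c1.png',H)
E
```

```text
(no output)
```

View pics/c1.png

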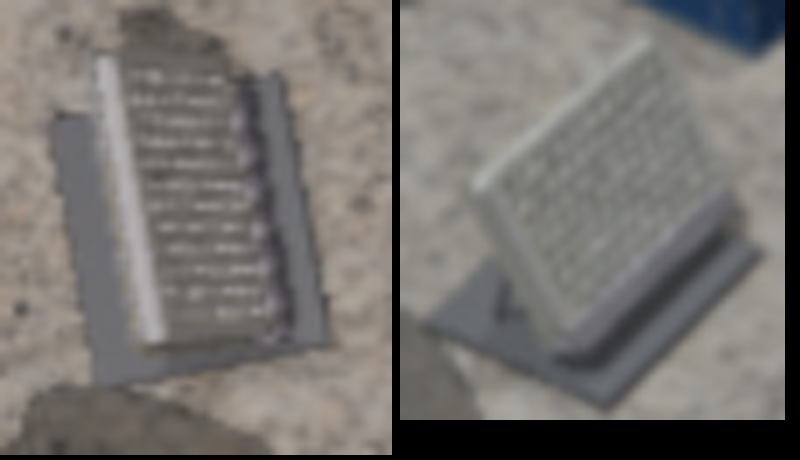

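View pics/c2.png

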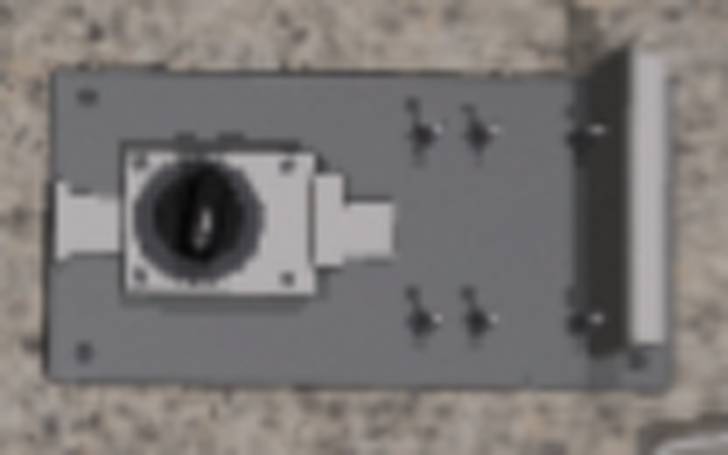

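Crops: the stand foot corners are at (55,115), (278,75), (330,343), (97,385). The plate's top stripe runs (97..118,58) to (143..165,342). In the rack crop, tray corners are (52,72), (48,380), (668,388), free-slot pin tops are (435/492,130) and (435/492,322), and the keeper face edge is at x≈342.

```bash
cat > m1.py <<'E'
from h import *
from scipy.optimize import least_squares
m=cams.camera_model("top"); ms=cams.camera_model("scene")
c1=lambda x,y:[(x+.5)/7-.5+125,(y+.5)/7-.5+145]
c2=lambda x,y:[(x+.5)/7-.5+260,(y+.5)/7-.5+145]
c3=lambda x,y:[(x-400+.5)/7-.5+155,(y+.5)/7-.5+115]
def fit(obs,x0):
    def W(p,L): c,s=np.cos(p[2]),np.sin(p[2]); return [p[0]+c*L[0]-s*L[1],p[1]+s*L[0]+c*L[1],L[2]]
    f=lambda p:np.concatenate([(proj(mm,W(p,L))[0]-uv) for mm,L,uv in obs])
    r=least_squares(f,x0,x_scale=[10,10,.1],loss='soft_l1'); print(np.round(r.x,3),'res',np.round(r.fun,1)); return r.x
# stand: +y toward image left = world +y ; x along world... 
S=[(m,(60,52.5,8),c1(55,115)),(m,(60,-52.5,8),c1(278,75)),(m,(-60,-52.5,8),c1(330,343)),(m,(-60,52.5,8),c1(97,385))]
S+=[(ms,(-60,52.5,8),c3(430,325)),(ms,(-60,-52.5,8),c3(608,408)),(ms,(60,-52.5,8),c3(763,250))]
o=atz(m,c1(190,230),8); st=fit(S,[o[0],o[1],0.1])
print('top edge underside side, z86.5',atz(m,c1(98,58),86.5),atz(m,c1(144,343),86.5))
print('top edge well side, z92',atz(m,c1(118,57),92.2),atz(m,c1(166,340),92.2))
Q=[(m,(68,136,12),c2(52,72)),(m,(-68,136,12),c2(48,380)),(m,(-68,-136,12),c2(668,388))]
Q+=[(m,(x,y,57),c2(u,v)) for x,y,u,v in((40,-25,435,130),(40,-49,492,130),(-40,-25,435,322),(-40,-49,492,322))]
o=atz(m,c2(360,230),12); rk=fit(Q,[o[0],o[1],0.0])
def inr(P): d=np.array(P[:2])-rk[:2]; c,s=np.cos(rk[2]),np.sin(rk[2]); return [c*d[0]+s*d[1],-s*d[0]+c*d[1]]
print('keeper face rack', inr(atz(m,c2(342,218),55)), 'carriage', inr(atz(m,c2(125,222),41)),inr(atz(m,c2(315,222),41)),'knob',inr(atz(m,c2(203,215),85)), 'base',inr(atz(m,c2(199,218),55)))
E
python3 m1.py
```

```text
[4.83342e+02 2.33934e+02 1.97000e-01] res [-0.7  0.3  1.5 -0.3  0.8  0.5 -0.2  0.8 -1.  -1.4  0.1 -0.7  1.4 -0.7]
top edge underside side, z86.5 [547.26256802 259.8271891   86.5       ] [430.82153451 237.48391892  86.5       ]
top edge well side, z92 [547.00577393 250.3805199   92.2       ] [431.88203124 227.39280445  92.2       ]
[ 4.90119e+02 -2.45565e+02 -1.00000e-03] res [-0.6 -0.4 -0.6  0.7  0.8  1.   0.2 -0.2  0.2 -0.1  0.  -0.4  0.  -0.3]
keeper face rack [np.float64(1.8754619138018243), np.float64(14.117255133488069)] carriage [np.float64(-0.08532524131797128), np.float64(103.95661416546871)] [np.float64(1.2932790204510645), np.float64(23.70589702323801)] knob [np.float64(-0.6904300841536044), np.float64(75.05958287291064)] base [np.float64(0.837954276128985), np.float64(74.01101613476659)]
```

```bash
cat >> h.py <<'E'
def hand(yaw,tilt=0):  # tool x = -x', pointing down, leaning towards +y' by tilt
    xs=np.array([np.cos(yaw),np.sin(yaw),0]); ys=np.array([-np.sin(yaw),np.cos(yaw),0])
    z=-(np.sin(tilt)*ys+[0,0,np.cos(tilt)]); x=-xs; return R.from_matrix(np.column_stack([x,np.cross(z,x),z]))
def inc(p,Rt,src=None):
    p0,R0=src or tool(); r=(R0.inv()*Rt).as_rotvec()/1.5; t=R0.inv().apply(np.array(p)-p0)/400
    print('inc',np.round(np.r_[r,t],4).tolist(),'deg',round(np.degrees(np.linalg.norm(r)*1.5),1)); 
E
python3 - <<'E'
from h import *
Rt=hand(.195,.42); e=np.array([489.2,243.8,89.4]); d=Rt.as_matrix()[:,2]; print(d)
inc(e-d*90,Rt)
E
```

```text
[ 0.07901033 -0.40003244 -0.91308894]
inc [0.275, -0.0629, -0.2948, -0.991, -0.7698, 0.0236] deg 35.1
```

send_rows(
  increments=[
    [0.275,-0.063,-0.295,-0.991,-0.77,0.024,-0.2],
    [0.275,-0.063,-0.295,-0.991,-0.77,0.024,-0.2],
    [0.275,-0.063,-0.295,-0.991,-0.77,0.024,-0.2],
    [0.275,-0.063,-0.295,-0.991,-0.77,0.024,-0.2],
    [0.275,-0.063,-0.295,-0.991,-0.77,0.024,-0.2],
    [0.275,-0.063,-0.295,-0.991,-0.77,0.024,-0.2],
    [0.275,-0.063,-0.295,-0.991,-0.77,0.024,-0.2],
    [0.275,-0.063,-0.295,-0.991,-0.77,0.024,-0.2],
    [0.275,-0.063,-0.295,-0.991,-0.77,0.024,-0.2],
    [0.275,-0.063,-0.295,-0.991,-0.77,0.024,-0.2],
    [0.275,-0.063,-0.295,-0.991,-0.77,0.024,-0.2],
    [0.275,-0.063,-0.295,-0.991,-0.77,0.024,-0.2],
  ],
)

```text
clock: 1.45
eef_pos: [482.4, 279.1, 171.5]
tool_rot: [0.02, -0.094, 0.974, -0.207]
force: [-0.1, 0.3, -0.1]
opening: 0.598
finger_force: 0.0
```

```bash
python3 - <<'E'
from h import *
Rt=hand(.195,.42); e=np.array([489.2,243.8,89.4]); d=Rt.as_matrix()[:,2]
print(tool()[0],e-d*90,readout.read_state()["opening"])
inc(e-d*90,Rt)
m=cams.camera_model("wrist"); f=cams.grab_frame("wrist")
print(proj(m,[e,e+64*Rt.as_matrix()[:,0],e-64*Rt.as_matrix()[:,0]])*1.5)
cv2.imwrite("pics/w1.png",cv2.resize(f[:,:,::-1],(768,576),interpolation=cv2.INTER_CUBIC))
np.save("w1.npy",m)
E
```

```text
[482.44797761 279.12632262 171.52137522] [482.08907029 279.8029198  171.57800463] 0.5983518807700818
inc [0.0003, -0.0004, -0.0011, 0.0006, 0.0016, -0.0009] deg 0.1
[[384.18934832 285.93483188]
 [384.04453674 180.02274239]
 [384.31315396 379.91521343]]
```

View pics/w1.png

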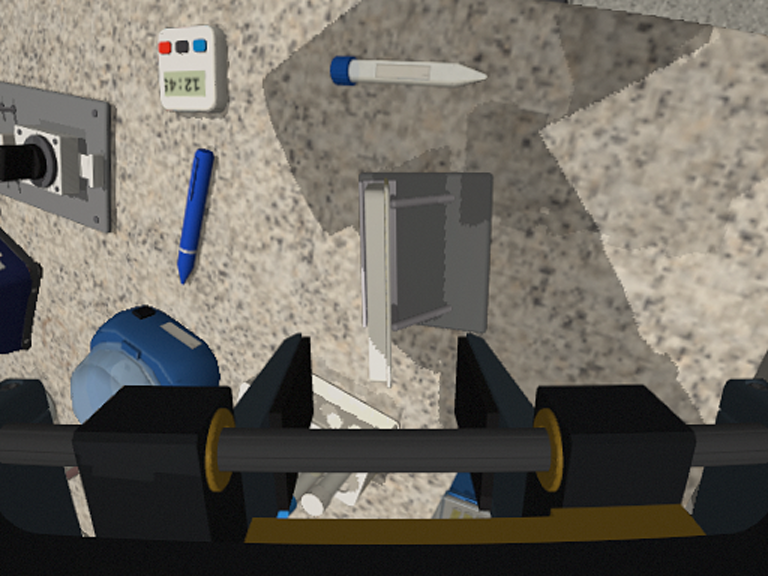

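The plate's top-edge stripe runs from about (376,181) to (380,384). Its centre is ~6 px left of the finger midline (384), about 4 mm, and it is turned by ~0.02 rad. I correct for both and descend.

```bash
python3 - <<'E'
from h import *
m=np.load("w1.npy",allow_pickle=True).item()
a=[np.array(p)/1.5 for p in((376,181),(380,384))]
n=hand(.197,.42).as_matrix(); 
for z in(89.4,92.5):
    A,B=[atz(m,p,z) for p in a]; v=B-A; print(z,A,B,np.linalg.norm(v),np.arctan2(v[1],v[0]),(A+B)/2)
A,B=[atz(m,p,91) for p in a]; e=(A+B)/2
Rt=hand(.21,.42); d=Rt.as_matrix()[:,2]
p,R0=tool(); inc(e+d*37,Rt); inc(e+d*0,Rt)
np.save("e.npy",e); print(e+d*37)
E
```

```text
89.4 [428.07900362 226.46153543  89.4       ] [556.13854529 253.83439449  89.4       ] 130.95235631701846 0.21058206786865094 [492.10877446 240.14796496  89.4       ]
92.5 [427.59673054 227.83343851  92.5       ] [554.17333785 254.88931882  92.5       ] 129.43592305377126 0.2105820678686508 [490.8850342  241.36137866  92.5       ]
inc [0.0004, -0.004, -0.0095, -0.0047, -0.0102, 0.3175] deg 0.9
inc [0.0004, -0.004, -0.0095, -0.0041, -0.0101, 0.225] deg 0.9
[494.6222296  226.01855683  57.21570921]
```

send_rows(
  increments=[
    [0,-0.004,-0.0095,-0.0047,-0.0102,0.1,-0.2],
    [0,-0.004,-0.0095,-0.0047,-0.0102,0.2,-0.2],
    [0,-0.004,-0.0095,-0.0047,-0.0102,0.25,-0.2],
    [0,-0.004,-0.0095,-0.0047,-0.0102,0.29,-0.2],
    [0,-0.004,-0.0095,-0.0047,-0.0102,0.3175,-0.2],
    [0,-0.004,-0.0095,-0.0047,-0.0102,0.3175,-0.2],
    [0,-0.004,-0.0095,-0.0047,-0.0102,0.3175,0.2],
    [0,-0.004,-0.0095,-0.0047,-0.0102,0.3175,0.5],
    [0,-0.004,-0.0095,-0.0047,-0.0102,0.3175,0.6],
    [0,-0.004,-0.0095,-0.0047,-0.0102,0.3175,0.7],
    [0,-0.004,-0.0095,-0.0047,-0.0102,0.3175,0.9],
    [0,-0.004,-0.0095,-0.0047,-0.0102,0.3175,1],
  ],
  squeeze=20,
)

```text
clock: 2.7
eef_pos: [494.9, 226.0, 57.4]
tool_rot: [0.022, -0.103, 0.973, -0.207]
force: [-0.3, 1.1, 2.4]
opening: 0.152
finger_force: 20.0
```

send_rows(
  increments=[
    [0,0,0,0,0,0,1],
    [0,0,0,0,0,0,1],
    [0,0,0,0,0,0,1],
  ],
)

```text
clock: 3.0
eef_pos: [494.9, 226.0, 57.4]
tool_rot: [0.022, -0.103, 0.973, -0.207]
force: [-2.0, 1.7, 5.3]
opening: 0.154
finger_force: 20.0
```

send_rows(
  increments=[
    [0,0,0,0,0,-0.03,1],
    [0,0,0,0,0,-0.08,1],
    [0,0,0,0,0,-0.15,1],
    [0,0,0,0,0,-0.22,1],
    [0,0,0,0,0,-0.3,1],
    [0,0,0,0,0,-0.35,1],
    [0,0,0,0,0,-0.35,1],
  ],
)

```text
clock: 3.7
eef_pos: [483.8, 283.5, 187.9]
tool_rot: [0.024, -0.103, 0.973, -0.206]
force: [-0.1, 0.9, -0.9]
opening: 0.155
finger_force: 20.0
```

```bash
python3 - <<'E'
from h import *
print(tool()[0],readout.read_state()["force"]); inc([491,-282.5,190],hand(0,0))
p,R0=tool(); print(p)
E
```

```text
[483.7834128  283.53537367 187.94094004] [-0.10393236  0.86479819 -0.89755747]
inc [-0.277, 0.032, 0.1387, 0.28, -1.2706, 0.5568] deg 26.8
[483.7834128  283.53537367 187.94094004]
```

```bash
python3 - <<'E'
from h import *
inc([488,40,200],hand(0,0))
inc([491,-282.5,185],hand(0,0),(np.array([488,40,200]),hand(0,0)))
E
```

```text
inc [-0.277, 0.032, 0.1387, 0.1176, -0.5585, 0.2143] deg 26.8
inc [0.0, 0.0, 0.0, -0.0075, -0.8062, 0.0375] deg 0.0
```

send_rows(
  increments=[
    [-0.05,0.006,0.02,0.02,-0.1,0.038,1],
    [-0.1,0.012,0.05,0.04,-0.2,0.077,1],
    [-0.15,0.017,0.075,0.063,-0.3,0.115,1],
    [-0.2,0.023,0.1,0.084,-0.4,0.153,1],
    [-0.25,0.029,0.125,0.105,-0.5,0.192,1],
    [-0.277,0.032,0.1387,0.1176,-0.5585,0.2143,1],
    [-0.277,0.032,0.1387,0.1176,-0.5585,0.2143,1],
  ],
)

```text
clock: 4.4
eef_pos: [486.3, 34.7, 197.4]
tool_rot: [-0.002, 0.003, 1.0, -0.001]
force: [0.2, 0.3, 0.2]
opening: 0.158
finger_force: 20.0
```

send_rows(
  increments=[
    [0,0,0,0,-0.06,0,1],
    [0,0,0,0,-0.16,0,1],
    [0,0,0,0,-0.26,0,1],
    [0,0,0,0,-0.36,0,1],
    [0,0,0,0,-0.46,0,1],
    [0,0,0,0,-0.56,0,1],
    [0,0,0,-0.004,-0.66,0.02,1],
    [0,0,0,-0.0075,-0.75,0.0375,1],
    [0,0,0,-0.0075,-0.806,0.0375,1],
    [0,0,0,-0.0075,-0.806,0.0375,1],
    [0,0,0,-0.0075,-0.806,0.0375,1],
  ],
)

```text
clock: 5.5
eef_pos: [489.1, -283.5, 182.9]
tool_rot: [-0.002, 0.001, 1.0, -0.001]
force: [-0.7, 0.0, -1.1]
opening: 0.154
finger_force: 20.0
```

```bash
python3 - <<'E'
from h import *
s=readout.read_state(); print(tool()[0],s["q"],s["force"]); inc([491,-282.5,61],hand(0,0))
m=cams.camera_model("wrist"); f=cams.grab_frame("wrist"); np.save("w2.npy",m)
cv2.imwrite("pics/w2.png",cv2.resize(f[:,:,::-1],(768,576),interpolation=cv2.INTER_CUBIC))
for x,y in((40,-25),(40,-49),(-40,-25),(-40,-49)): print(proj(m,[490.1+x,-245.6+y,57])*1.5,end='')
e=tool()[0]+[0,0,37]; print('plate top',proj(m,[e+[64,0,0],e-[64,0,0],e+[-64,7,0]])*1.5, 'rack corners',proj(m,[[422.1,-109.6,12],[558.1,-109.6,12],[422.1,-381.6,12]])*1.5)
E
```

```text
[ 489.11420829 -283.5490298   182.8860829 ] [-0.56419458  0.16775978  2.00633979 -0.00545739  0.97027448 -2.13047822] [-0.66257838  0.04496192 -1.05900738]
inc [-0.0015, -0.0032, -0.0009, -0.0062, 0.0033, 0.3047] deg 0.3
[[401.7377719  328.96278372]][[368.04533753 328.97618953]][[402.82122784 216.14213848]][[366.8352249  216.17660174]]plate top [[383.62386924 517.49929538]
 [383.15068069 203.48164214]
 [404.07882614 203.47145749]] rack corners [[614.5263102  172.63048835]
 [593.95825853 341.37722748]
 [251.95681671 171.54123061]]
```

View pics/w2.png

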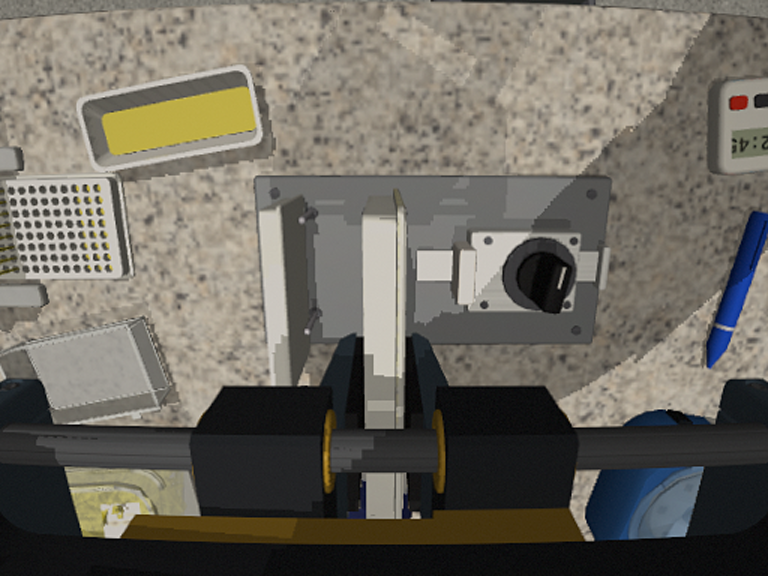

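The plate hangs centred on the hand: its stripe spans cols 362–405 and its near end is at row ~203. The tray edges at cols 257/609 agree with the rack fit in y, with x about 2 mm further out. I lower to just above the pins and take a close look.

send_rows(
  increments=[
    [0,-0.003,0,-0.006,0.003,0.05,1],
    [0,-0.003,0,-0.006,0.003,0.11,1],
    [0,-0.003,0,-0.006,0.003,0.15,1],
    [0,-0.003,0,-0.006,0.003,0.165,1],
    [0,-0.003,0,-0.006,0.003,0.165,1],
    [0,-0.003,0,-0.006,0.003,0.165,1],
  ],
)

```text
clock: 6.15
eef_pos: [492.1, -283.3, 118.5]
tool_rot: [0.001, 0.0, 1.0, -0.002]
force: [0.2, -0.3, -0.7]
opening: 0.15
finger_force: 20.0
```

```bash
python3 - <<'E'
from h import *
p,_=tool(); s=readout.read_state(); print(p,s["force"])
m=cams.camera_model("wrist"); f=cams.grab_frame("wrist"); m2=cams.camera_model("scene"); g=cams.grab_frame("scene")
u0,v0=205,95
c=cv2.resize(f[v0:v0+130,u0:u0+110],None,fx=4,fy=4,interpolation=cv2.INTER_CUBIC)
u1,v1=275,150
k=cv2.resize(g[v1:v1+130,u1:u1+85],None,fx=4,fy=4,interpolation=cv2.INTER_CUBIC)
cv2.imwrite("pics/w3.png",np.hstack([c,k])[:,:,::-1])
for x,y in((40,-25),(40,-49),(-40,-25),(-40,-49),(-40,-93),(40,-93)):
    P=[490.1+x,-245.6+y,57]; print(x,y,((proj(m,P)-[u0,v0])*4).round(),((proj(m2,P)-[u1,v1])*4+[440,0]).round())
e=p-[0,0,49]
for dx in(-64,64):
  for dy in(-7,7): P=e+[dx,dy,0];print('bottom',dx,dy,((proj(m,P)-[u0,v0])*4).round(),((proj(m2,P)-[u1,v1])*4+[440,0]).round())
E
```

```text
[ 492.10750888 -283.31627683  118.48524312] [ 0.1933113  -0.27732975 -0.7244306 ]
40 -25 [[260. 584.]] [[650. 298.]]
40 -49 [[151. 584.]] [[682. 319.]]
-40 -25 [[265. 220.]] [[573. 378.]]
-40 -49 [[146. 220.]] [[606. 401.]]
-40 -93 [[-71. 221.]] [[668. 445.]]
40 -93 [[-48. 583.]] [[742. 359.]]
bottom -64 -7 [[164. 114.]] [[581. 409.]]
bottom -64 7 [[239. 114.]] [[562. 395.]]
bottom 64 -7 [[170. 717.]] [[703. 278.]]
bottom 64 7 [[234. 718.]] [[684. 266.]]
```

View pics/w3.png

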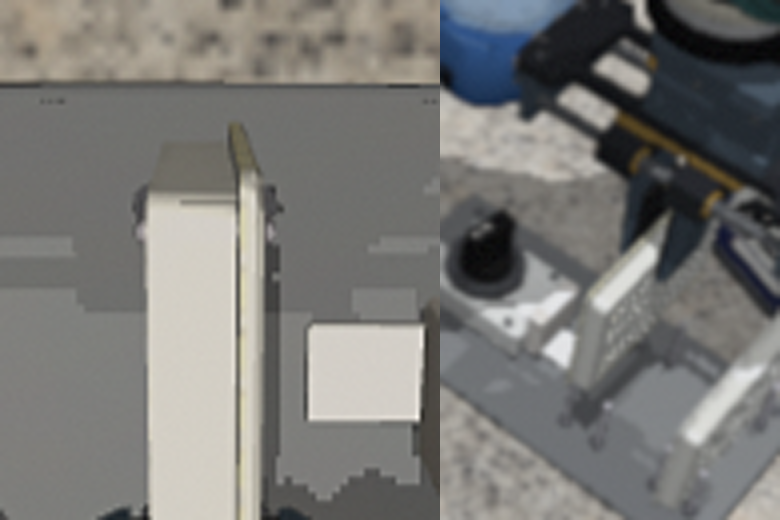

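The pin outer edges at cols 135/275 (row 225) centre on ~205, and the plate bottom on ~201, so I shift +0.8 mm in y. I lower into the slot and then feel for the seat.

send_rows(
  increments=[
    [0,0,0.002,0.004,0.002,0.0,1],
    [0,0,0.002,0.004,0.002,0.02,1],
    [0,0,0.002,0.004,0.002,0.04,1],
    [0,0,0.002,0.004,0.002,0.06,1],
    [0,0,0.002,0.004,0.002,0.08,1],
    [0,0,0.002,0.004,0.002,0.1,1],
    [0,0,0.002,0.004,0.002,0.12,1],
    [0,0,0.002,0.004,0.002,0.13,1],
    [0,0,0.002,0.004,0.002,0.13,1],
  ],
)

```text
clock: 7.15
eef_pos: [489.8, -282.4, 65.1]
tool_rot: [0.0, 0.002, 1.0, -0.001]
force: [1.1, -0.7, 0.4]
opening: 0.154
finger_force: 20.0
```

send_rows(
  increments=[
    [0,0,0,0,0,0.005,1],
    [0,0,0,0,0,0.007,1],
    [0,0,0,0,0,0.007,1],
  ],
)

```text
clock: 7.45
eef_pos: [490.2, -282.7, 63.1]
tool_rot: [0.001, 0.002, 1.0, -0.002]
force: [-0.1, 0.5, -0.8]
opening: 0.154
finger_force: 20.0
```

send_rows(
  increments=[
    [0,0,0,0,0,0.003,1],
    [0,0,0,0,0,0.005,1],
    [0,0,0,0,0,0.005,1],
  ],
)

```text
clock: 7.75
eef_pos: [490.1, -282.6, 60.9]
tool_rot: [0.001, 0.002, 1.0, -0.001]
force: [-0.2, 0.6, 0.0]
opening: 0.155
finger_force: 20.0
```

send_rows(
  increments=[
    [0,0,0,0,0,0.003,1],
    [0,0,0,0,0,0.003,1],
  ],
)

```text
clock: 7.95
eef_pos: [490.1, -282.6, 59.6]
tool_rot: [0.001, 0.002, 1.0, -0.001]
force: [0.3, -0.1, 0.0]
opening: 0.151
finger_force: 20.0
```

send_rows(
  increments=[
    [0,0,0,0,0,0.003,1],
    [0,0,0,0,0,0.003,1],
  ],
)

```text
clock: 8.15
eef_pos: [490.1, -282.6, 58.4]
tool_rot: [0.001, 0.002, 1.0, -0.001]
force: [0.2, -1.0, -0.8]
opening: 0.154
finger_force: 20.0
```

send_rows(
  increments=[
    [0,0,0,0,0,0.003,1],
    [0,0,0,0,0,0.003,1],
  ],
)

```text
clock: 8.35
eef_pos: [490.1, -282.6, 57.2]
tool_rot: [0.0, 0.002, 1.0, -0.001]
force: [0.0, -0.4, -0.7]
opening: 0.149
finger_force: 20.0
```

send_rows(
  increments=[
    [0,0,0,0,0,0.003,1],
    [0,0,0,0,0,0.003,1],
  ],
)

```text
clock: 8.55
eef_pos: [490.0, -282.6, 56.0]
tool_rot: [0.001, 0.002, 1.0, -0.001]
force: [-0.3, -0.7, 0.1]
opening: 0.157
finger_force: 20.0
```

send_rows(
  increments=[
    [0,0,0,0,0,0.003,1],
    [0,0,0,0,0,0.003,1],
  ],
)

```text
clock: 8.75
eef_pos: [490.0, -282.6, 54.8]
tool_rot: [0.0, 0.002, 1.0, -0.001]
force: [-0.5, 0.0, -0.8]
opening: 0.155
finger_force: 20.0
```

send_rows(
  increments=[
    [0,0,0,0,0,0.003,1],
    [0,0,0,0,0,0.003,1],
  ],
)

```text
clock: 8.95
eef_pos: [490.0, -282.6, 53.6]
tool_rot: [0.0, 0.002, 1.0, -0.001]
force: [0.7, 0.7, -0.7]
opening: 0.157
finger_force: 20.0
```

send_rows(
  increments=[
    [0,0,0,0,0,0.003,1],
    [0,0,0,0,0,0.003,1],
  ],
)

```text
clock: 9.15
eef_pos: [490.1, -282.6, 52.4]
tool_rot: [0.001, 0.002, 1.0, -0.001]
force: [-0.3, -0.5, -1.5]
opening: 0.15
finger_force: 20.0
```

```bash
python3 - <<'E'
from h import *
m=cams.camera_model("wrist"); f=cams.grab_frame("wrist"); m2=cams.camera_model("scene"); g=cams.grab_frame("scene")
c=cv2.resize(f[95:225,200:290],None,fx=4,fy=4,interpolation=cv2.INTER_CUBIC)
k=cv2.resize(g[190:270,310:380],None,fx=6,fy=6,interpolation=cv2.INTER_CUBIC)
H=np.zeros((520,780,3),np.uint8);H[:520,:360]=c;H[:480,360:]=k
cv2.imwrite("pics/w4.png",H[:,:,::-1])
for z in(98,105,12,20):
  for y in(-289.6,-275.6): 
    P=[426,y,z];print(P,((proj(m,P)-[200,95])*4).round(),((proj(m2,P)-[310,190])*6+[360,0]).round())
for z in (98,12):P=[426,-245.6-112,z];print('racked',P,((proj(m2,P)-[310,190])*6+[360,0]).round())
E
```

```text
[426, -289.6, 98] [[158. 171.]] [[367. 334.]]
[426, -275.6, 98] [[276. 171.]] [[337. 313.]]
[426, -289.6, 105] [[155. 178.]] [[370. 324.]]
[426, -275.6, 105] [[278. 178.]] [[340. 303.]]
[426, -289.6, 12] [[182. 117.]] [[337. 452.]]
[426, -275.6, 12] [[259. 117.]] [[310. 432.]]
[426, -289.6, 20] [[180. 121.]] [[340. 442.]]
[426, -275.6, 20] [[260. 120.]] [[312. 422.]]
racked [426, -357.6, 98] [[519. 442.]]
racked [426, -357.6, 12] [[476. 555.]]
```

View pics/w4.png

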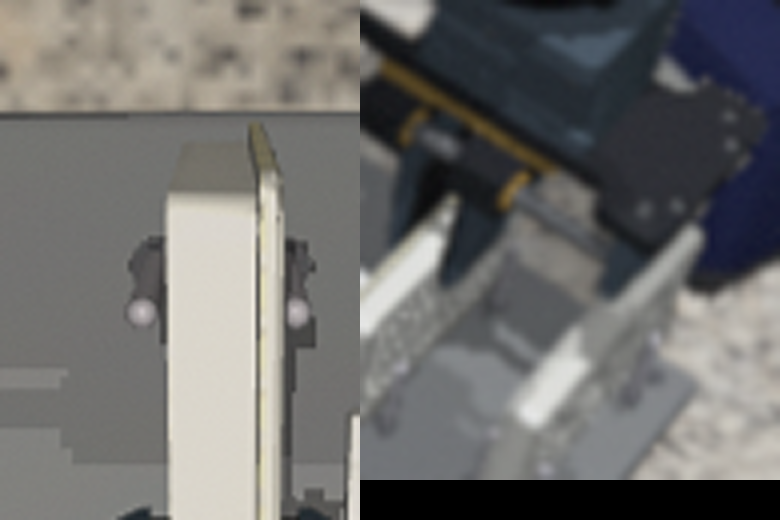

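Pins at cols 142/298 straddle the plate (166–284), so it is in the slot and centred. Its apparent width (118 px) puts the top near 98 mm, so the seat is near; I keep feeling down.

send_rows(
  increments=[
    [0,0,0,0,0,0.0025,1],
    [0,0,0,0,0,0.0025,1],
  ],
)

```text
clock: 9.45
eef_pos: [490.1, -282.7, 51.5]
tool_rot: [0.001, 0.002, 1.0, -0.001]
force: [-0.1, -1.1, -0.3]
opening: 0.156
finger_force: 20.0
```

send_rows(
  increments=[
    [0,0,0,0,0,0.0025,1],
    [0,0,0,0,0,0.0025,1],
  ],
)

```text
clock: 9.65
eef_pos: [490.1, -282.6, 50.4]
tool_rot: [0.001, 0.002, 1.0, -0.001]
force: [-0.7, -0.3, -0.5]
opening: 0.154
finger_force: 20.0
```

send_rows(
  increments=[
    [0,0,0,0,0,0.0025,1],
    [0,0,0,0,0,0.0025,1],
  ],
)

```text
clock: 9.85
eef_pos: [490.1, -282.6, 49.4]
tool_rot: [0.001, 0.002, 1.0, -0.001]
force: [-0.6, -0.7, -0.2]
opening: 0.156
finger_force: 20.0
```

```bash
python3 - <<'E'
from h import *
f=cams.grab_frame("wrist"); np.save("f5.npy",f)
c=cv2.resize(f[95:225,200:310],None,fx=4,fy=4,interpolation=cv2.INTER_CUBIC)[:,:,::-1]
for n,im in(("w3",cv2.imread("pics/w3.png")[:,:440]),("w4",cv2.imread("pics/w4.png")[:,:360]),("now",c)):
    g=cv2.GaussianBlur(cv2.cvtColor(im,cv2.COLOR_BGR2GRAY),(0,0),2).astype(float)
    gx=np.gradient(g[280:330].mean(0)); col=int(200)
    L=100+np.argmax(gx[100:200]); Rr=215+np.argmin(gx[215:310]); gy=np.gradient(g[:,185:225].mean(1)); 
    print(n,'left',L,'right',Rr,'w',Rr-L,'rows of edges',[int(i) for i in np.argsort(-np.abs(gy))[:8]])
E
```

```text
w3 left 147 right 235 w 88 rows of edges [205, 206, 204, 80, 79, 207, 81, 78]
w4 left 167 right 255 w 88 rows of edges [110, 111, 109, 112, 108, 194, 193, 195]
now left 167 right 255 w 88 rows of edges [110, 111, 109, 112, 108, 193, 194, 192]
```

send_rows(
  increments=[
    [0,0,0,0,0,0.0025,1],
    [0,0,0,0,0,0.0025,1],
  ],
)

```text
clock: 10.1
eef_pos: [490.1, -282.7, 48.4]
tool_rot: [0.001, 0.002, 1.0, -0.001]
force: [-0.5, -0.4, -0.7]
opening: 0.157
finger_force: 20.0
```

send_rows(
  increments=[
    [0,0,0,0,0,0.0025,1],
    [0,0,0,0,0,0.0025,1],
  ],
)

```text
clock: 10.3
eef_pos: [490.3, -282.8, 47.7]
tool_rot: [0.001, 0.002, 1.0, -0.002]
force: [0.1, 0.0, 1.5]
opening: 0.155
finger_force: 20.0
```

send_rows(
  increments=[
    [0,0,0,0,0,0.0025,1],
    [0,0,0,0,0,0.0025,1],
  ],
)

```text
clock: 10.5
eef_pos: [490.4, -283.1, 47.5]
tool_rot: [0.001, 0.002, 1.0, -0.002]
force: [-7.1, 0.3, 17.1]
opening: 0.154
finger_force: 20.0
```

send_rows(
  increments=[
    [0,0,0,0,0,-0.0025,1],
    [0,0,0,0,0,-0.0025,1],
  ],
)

```text
clock: 10.7
eef_pos: [490.1, -282.7, 47.6]
tool_rot: [0.001, 0.002, 1.0, -0.002]
force: [-0.0, 0.8, -0.5]
opening: 0.156
finger_force: 20.0
```

send_rows(
  increments=[
    [0,0,0,0,0,0,0.6],
    [0,0,0,0,0,0,0.45],
    [0,0,0,0,0,0,0.35],
    [0,0,0,0,0,0,0.3],
    [0,0,0,0,0,0,0.3],
  ],
)

```text
clock: 11.2
eef_pos: [490.1, -282.7, 47.5]
tool_rot: [0.001, 0.002, 1.0, -0.001]
force: [-0.4, 1.0, -0.5]
opening: 0.35
finger_force: 0.0
```

send_rows(
  increments=[
    [0,0,0,0,0,-0.03,0.3],
    [0,0,0,0,0,-0.08,0.3],
    [0,0,0,0,0,-0.14,0.3],
    [0,0,0,0,0,-0.22,0.3],
    [0,0,0,0,0,-0.3,0.2],
    [0,0,0,0,0,-0.3,0.2],
  ],
)

```text
clock: 11.8
eef_pos: [492.2, -283.6, 172.6]
tool_rot: [0.003, 0.002, 1.0, -0.003]
force: [0.7, -0.4, -0.2]
opening: 0.398
finger_force: 0.0
```

```bash
python3 - <<'E'
from h import *
p,_=tool(); print(p)
m=cams.camera_model("wrist"); f=cams.grab_frame("wrist"); np.save("w5.npy",m)
m2=cams.camera_model("scene"); g=cams.grab_frame("scene"); np.save("g5.npy",g)
u0,v0=150,100
c=cv2.resize(f[v0:v0+135,u0:u0+260],None,fx=3,fy=3,interpolation=cv2.INTER_CUBIC)
k=cv2.resize(g[190:280,255:385],None,fx=2,fy=2,interpolation=cv2.INTER_CUBIC)
H=np.zeros((590,780,3),np.uint8);H[:405]=c;H[407:587,:260]=k;cv2.imwrite("pics/w5.png",H[:,:,::-1])
for P in([426,-289.6,98],[426,-275.6,98],[490.1,-245.6+74,85],[491.5,-245.6+14,55],[426,-245.6-105-7,98]): print(P,((proj(m,P)-[u0,v0])*3).round())
E
```

```text
[ 492.15148737 -283.64298182  172.6315049 ]
[426, -289.6, 98] [[295.  55.]]
[426, -275.6, 98] [[346.  54.]]
[490.1, -171.6, 85] [[681. 266.]]
[491.5, -231.6, 55] [[473. 246.]]
[426, -357.6, 98] [[50. 57.]]
```

View pics/w5.png

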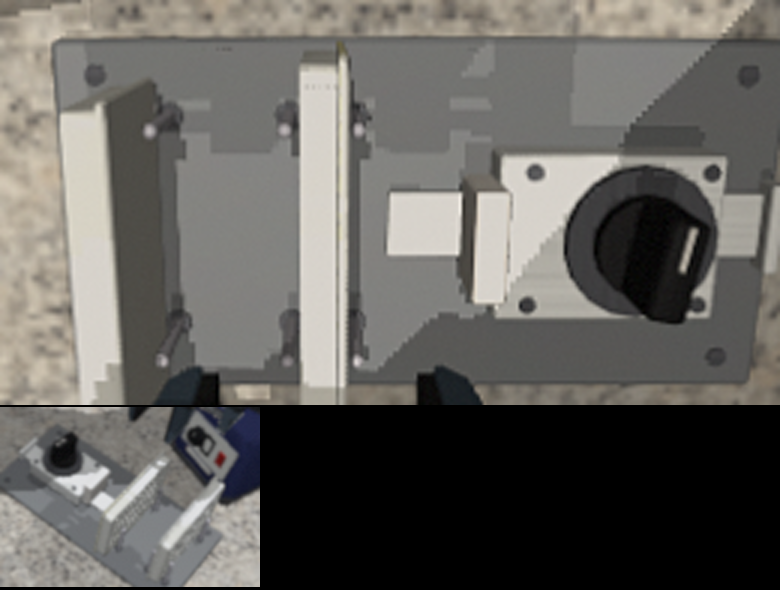

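The plate stands between its pins: stripe cols 299–349, pins at 285/359. The racked plate is undisturbed. The keeper face is at col 473 as predicted, and the knob is centred near (681,266), turned ~0.2 clockwise. Now for the knob.

```bash
python3 - <<'E'
from h import *
inc([491.2,-171.6,120],hand(-.2,0))
inc([491.2,-171.6,60],hand(-.2,0))
E
```

```text
inc [-0.0024, 0.0021, 0.1306, -0.0008, 0.2777, 0.1204] deg 11.2
inc [-0.0024, 0.0021, 0.1306, -0.0004, 0.2783, 0.2704] deg 11.2
```

send_rows(
  increments=[
    [-0.0024,0.002,0.05,0,0.08,0,0.2],
    [-0.0024,0.002,0.13,0,0.18,0,0.2],
    [-0.0024,0.002,0.1306,0,0.278,0,0.2],
    [-0.0024,0.002,0.1306,0,0.278,0.04,0.2],
    [-0.0024,0.002,0.1306,0,0.278,0.12,0.2],
    [-0.0024,0.002,0.1306,0,0.278,0.19,0.2],
    [-0.0024,0.002,0.1306,0,0.278,0.24,0.2],
    [-0.0024,0.002,0.1306,0,0.278,0.27,0.2],
    [-0.0024,0.002,0.1306,0,0.278,0.27,0.2],
  ],
)

```text
clock: 12.8
eef_pos: [489.1, -170.9, 57.4]
tool_rot: [-0.003, 0.1, 0.995, 0.001]
force: [-1.2, 0.3, -0.1]
opening: 0.401
finger_force: 0.0
```

send_rows(
  increments=[
    [0,0,0,0,0,0,0.4],
    [0,0,0,0,0,0,0.6],
    [0,0,0,0,0,0,0.8],
    [0,0,0,0,0,0,1],
    [0,0,0,0,0,0,1],
    [0,0,0,0,0,0,1],
    [0,0,0,0,0,0,1],
  ],
  squeeze=25,
)

```text
clock: 13.5
eef_pos: [490.6, -171.5, 59.3]
tool_rot: [-0.001, 0.1, 0.995, 0.0]
force: [0.4, -0.0, 1.1]
opening: 0.004
finger_force: 0.0
```

```bash
python3 - <<'E'
from h import *
p,r=tool(); s=readout.read_state(); print(p,s["force"],s["wrist_torque"],s["q"]); 
for y in(-211,-216): inc([491.2,y,60],r)
E
```

```text
[ 490.6043345  -171.46408238   59.30626881] [ 0.41837726 -0.00768343  1.10097845] [ 0.01181718  0.00506516 -0.00425912] [-3.81235856e-01  2.90002524e-01  2.14178834e+00  4.27699920e-04
  7.11380237e-01 -1.75240028e+00]
inc [0.0, 0.0, 0.0, -0.0211, -0.0966, -0.0018] deg 0.0
inc [0.0, 0.0, 0.0, -0.0236, -0.1088, -0.0018] deg 0.0
```

The fingers shut on nothing, so I look with all three cameras in one picture.

```bash
python3 - <<'E'
from h import *
m=cams.camera_model("wrist"); f=cams.grab_frame("wrist"); np.save("f6.npy",f)
m2=cams.camera_model("scene"); g=cams.grab_frame("scene"); t=cams.grab_frame("top"); mt=cams.camera_model("top")
H=np.zeros((600,800,3),np.uint8)
H[:300,:400]=cv2.resize(f,(400,300),interpolation=cv2.INTER_AREA)
H[:300,402:800]=cv2.resize(g[170:275,240:380],(398,300),interpolation=cv2.INTER_CUBIC)
H[302:600,:480]=cv2.resize(t[145:210,260:365],(480,298),interpolation=cv2.INTER_CUBIC)
cr=f[150:300,180:330]; H[302:600,482:782]=cv2.resize(cr,(300,298),interpolation=cv2.INTER_CUBIC)
cv2.imwrite("pics/w6.png",H[:,:,::-1])
P=[490.6,-171.5,59.3]; print(proj(m,P)*400/512, (proj(m2,P)-[240,170])*398/140+[402,0],(proj(m,P)-[180,150])*2+[482,302])
P=[490.6,-171.5,85]; print(proj(m,P)*400/512, (proj(m2,P)-[240,170])*398/140+[402,0],(proj(m,P)-[180,150])*2+[482,302])
E
```

```text
[[199.03261298 177.51275651]] [[534.52523428 118.87652718]] [[631.52348923 456.43265666]]
[[198.95866185 190.17317295]] [[537.04848209 100.53066462]] [[631.33417433 488.84332275]]
```

View pics/w6.png

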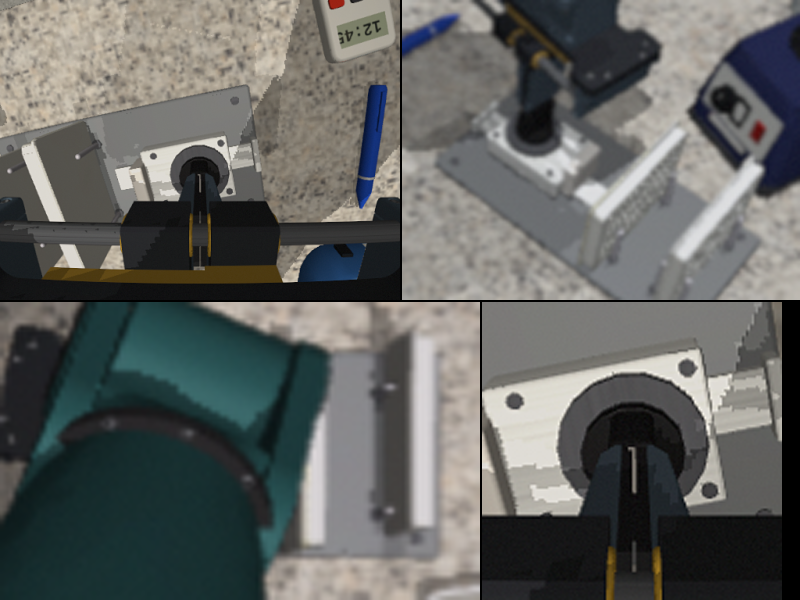

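```bash
python3 - <<'E'
from h import *
m=np.load("w5.npy",allow_pickle=True).item()
c=lambda x,y:[x/3+150,y/3+100]
print('ring',atz(m,c(640,240),50),'hub',atz(m,c(645,245),55))
for p in((695,228),(682,272),(708,225),(685,322),(655,320),(597,240)): print(p,[atz(m,c(*p),z).round(1).tolist()[:2] for z in(85,55)])
f=np.load("f6.npy"); m6=cams.camera_model("wrist")
print('ring now',atz(m6,[(633-482)/2+180,(440-302)/2+150],50), readout.read_state()["opening"],readout.read_state()["finger_force"])
for r in (226,232,238,244,250): print(r,f[r,236:276].max(1).tolist())
E
```

```text
ring [ 490.73263107 -173.6272984    50.        ] hub [ 491.21450171 -173.41580932   55.        ]
(695, 228) [[478.2, -168.5], [485.3, -156.9]]
(682, 272) [[492.1, -171.1], [500.7, -159.7]]
(708, 225) [[477.2, -164.6], [484.3, -152.5]]
(685, 322) [[508.4, -168.4], [518.7, -156.7]]
(655, 320) [[507.8, -178.1], [517.9, -167.4]]
(597, 240) [[482.0, -198.5], [489.5, -189.9]]
ring now [ 488.31225949 -170.52788852   50.        ] 0.004073419895276777 0.0
226 [26, 29, 26, 42, 50, 52, 54, 52, 52, 53, 54, 53, 54, 40, 19, 18, 18, 15, 9, 117, 88, 30, 17, 21, 19, 17, 38, 51, 50, 55, 51, 53, 51, 53, 55, 50, 43, 17, 17, 15]
232 [27, 48, 44, 41, 44, 43, 45, 41, 42, 40, 38, 49, 55, 28, 19, 17, 20, 17, 12, 115, 123, 38, 8, 16, 17, 14, 18, 43, 44, 43, 37, 52, 52, 51, 52, 52, 52, 53, 45, 18]
238 [38, 39, 42, 40, 40, 42, 40, 41, 40, 41, 41, 42, 42, 18, 13, 12, 16, 15, 8, 114, 120, 39, 12, 18, 15, 14, 14, 37, 41, 41, 53, 53, 52, 52, 52, 52, 52, 52, 53, 52]
244 [40, 40, 40, 41, 41, 40, 42, 41, 42, 41, 41, 41, 33, 19, 14, 15, 16, 10, 8, 115, 122, 38, 7, 15, 12, 14, 14, 30, 42, 41, 41, 40, 40, 40, 52, 52, 52, 52, 50, 53]
250 [40, 41, 43, 42, 41, 42, 42, 39, 42, 41, 41, 43, 27, 13, 15, 10, 14, 11, 16, 15, 19, 17, 18, 17, 13, 17, 13, 23, 42, 41, 39, 39, 41, 40, 40, 39, 40, 39, 52, 51]
```

The bar with its white indicator line shows between the fingers, centred, although the opening reads 0. I'll test with a short drag and check numerically whether the keeper follows.

send_rows(
  increments=[
    [0,0,0,-0.001,-0.005,0,1],
    [0,0,0,-0.002,-0.0098,0,1],
    [0,0,0,-0.003,-0.0147,0,1],
    [0,0,0,-0.004,-0.0196,0,1],
    [0,0,0,-0.005,-0.0245,0,1],
    [0,0,0,-0.005,-0.0245,0,1],
  ],
)

```text
clock: 14.25
eef_pos: [490.6, -181.7, 59.2]
tool_rot: [-0.001, 0.1, 0.995, 0.0]
force: [-1.4, 0.5, 0.4]
opening: 0.004
finger_force: 0.0
```

```bash
python3 - <<'E'
from h import *
s=readout.read_state(); print(s["eef_pos"],s["force"],s["wrist_torque"],s["opening"],s["finger_force"])
a=np.load("f6.npy"); b=cams.grab_frame("wrist"); np.save("f7.npy",b)
def shift(x0,x1,y0,y1):
    t=cv2.cvtColor(a[y0:y1,x0:x1],cv2.COLOR_RGB2GRAY); S=cv2.cvtColor(b[y0-30:y1+30,x0-30:x1+30],cv2.COLOR_RGB2GRAY)
    r=cv2.matchTemplate(S,t,cv2.TM_CCOEFF_NORMED); _,v,_,l=cv2.minMaxLoc(r); return l[0]-30,l[1]-30,round(v,3)
print('ring',shift(215,300,178,222),'carriage corner',shift(180,215,185,215),'plate racked',shift(60,150,160,240))
print('line',[ b[r,236:276].max(1).tolist() for r in(232,244)])
E
```

```text
[ 490.6070016  -181.72736793   59.21867521] [-1.4446606   0.4664636   0.40701774] [-0.04251072 -0.04598646 -0.05122904] 0.003820351022801974 0.0
ring (14, -3, 0.968) carriage corner (14, -3, 0.989) plate racked (14, -3, 0.851)
line [[75, 44, 40, 42, 40, 42, 40, 41, 48, 53, 52, 54, 54, 32, 16, 17, 20, 17, 20, 18, 17, 17, 17, 15, 15, 13, 23, 41, 41, 42, 42, 38, 50, 52, 53, 53, 53, 50, 47, 19], [39, 42, 42, 40, 40, 42, 41, 41, 40, 40, 41, 44, 35, 18, 14, 15, 12, 15, 15, 30, 20, 16, 16, 13, 13, 15, 13, 29, 43, 40, 40, 52, 53, 53, 53, 51, 54, 54, 54, 53]]
```

The keeper did not follow: the hand passed above the bar. The fingertip spacing in w1 (145 px for 54 mm) also puts the tips ~30 mm behind the reported TCP. I go back, open and lower further, watching the force.

send_rows(
  increments=[
    [0,0,0,0,0,-0.03,0.5],
    [0,0,0,0.0025,0.012,-0.03,0.2],
    [0,0,0,0.005,0.024,-0.03,0.1],
    [0,0,0,0.005,0.024,-0.03,0.1],
    [0,0,0,0.005,0.024,0,0.1],
    [0,0,0,0.005,0.024,0.015,0.1],
    [0,0,0,0.005,0.024,0.03,0.1],
    [0,0,0,0.005,0.024,0.04,0.1],
    [0,0,0,0.005,0.024,0.04,0.1],
  ],
)

```text
clock: 15.2
eef_pos: [490.1, -171.5, 42.4]
tool_rot: [-0.001, 0.1, 0.995, 0.001]
force: [-0.3, 0.6, 0.8]
opening: 0.451
finger_force: 0.0
```

send_rows(
  increments=[
    [0,0,0,0,0,0,0.3],
    [0,0,0,0,0,0,0.5],
    [0,0,0,0,0,0,0.7],
    [0,0,0,0,0,0,0.9],
    [0,0,0,0,0,0,1],
    [0,0,0,0,0,0,1],
    [0,0,0,0,0,0,1],
  ],
)

```text
clock: 15.9
eef_pos: [490.6, -171.7, 43.4]
tool_rot: [-0.001, 0.1, 0.995, 0.0]
force: [-1.2, -0.4, 4.2]
opening: 0.151
finger_force: 25.0
```

Now it grips (opening 0.151, 25 N). Drag the keeper 39 mm towards the plate, then feel for contact.

send_rows(
  increments=[
    [0,0,0,-0.002,-0.01,0,1],
    [0,0,0,-0.005,-0.0245,0,1],
    [0,0,0,-0.008,-0.039,0,1],
    [0,0,0,-0.011,-0.054,0,1],
    [0,0,0,-0.014,-0.068,0,1],
    [0,0,0,-0.017,-0.083,0,1],
    [0,0,0,-0.0195,-0.0956,0,1],
    [0,0,0,-0.0195,-0.0956,0,1],
    [0,0,0,-0.0195,-0.0956,0,1],
  ],
  squeeze=30,
)

```text
clock: 16.8
eef_pos: [490.6, -211.0, 43.4]
tool_rot: [-0.001, 0.1, 0.995, 0.0]
force: [-2.0, -2.2, 5.9]
opening: 0.148
finger_force: 30.0
```

```bash
python3 - <<'E'
from h import *
s=readout.read_state(); print(s["eef_pos"],s["force"],s["wrist_torque"],s["opening"],s["finger_force"])
a=np.load("f6.npy"); b=cams.grab_frame("wrist"); np.save("f8.npy",b)
def shift(x0,x1,y0,y1):
    t=cv2.cvtColor(a[y0:y1,x0:x1],cv2.COLOR_RGB2GRAY); S=cv2.cvtColor(b[y0-30:y1+30,x0-30:x1+30],cv2.COLOR_RGB2GRAY)
    r=cv2.matchTemplate(S,t,cv2.TM_CCOEFF_NORMED); _,v,_,l=cv2.minMaxLoc(r); return l[0]-30,l[1]-30,round(v,3)
print('ring',shift(215,300,178,222),'carriage corner',shift(180,215,185,215))
E
```

```text
[ 490.61511273 -211.04513049   43.38936919] [-1.95108556 -2.24668455  5.92966802] [-0.42016917  0.49042311  0.02854082] 0.14775335664330175 29.99229222536087
ring (1, 6, 0.912) carriage corner (-4, 7, 0.94)
```

send_rows(
  increments=[
    [0,0,0,-0.0005,-0.0025,0,1],
    [0,0,0,-0.001,-0.005,0,1],
    [0,0,0,-0.001,-0.005,0,1],
  ],
)

```text
clock: 17.15
eef_pos: [490.6, -212.8, 43.4]
tool_rot: [-0.001, 0.1, 0.995, 0.0]
force: [-2.0, 0.8, 6.4]
opening: 0.148
finger_force: 30.0
```

send_rows(
  increments=[
    [0,0,0,-0.0005,-0.0025,0,1],
    [0,0,0,-0.0005,-0.0025,0,1],
  ],
)

```text
clock: 17.35
eef_pos: [490.6, -213.7, 43.4]
tool_rot: [-0.001, 0.1, 0.995, 0.0]
force: [-1.9, 1.0, 6.9]
opening: 0.148
finger_force: 30.0
```

send_rows(
  increments=[
    [0,0,0,-0.0005,-0.0025,0,1],
    [0,0,0,-0.0005,-0.0025,0,1],
  ],
)

```text
clock: 17.55
eef_pos: [490.6, -214.8, 43.4]
tool_rot: [-0.001, 0.1, 0.995, 0.0]
force: [-2.4, 1.2, 7.2]
opening: 0.151
finger_force: 30.0
```

send_rows(
  increments=[
    [0,0,0,-0.0005,-0.0025,0,1],
    [0,0,0,-0.0005,-0.0025,0,1],
  ],
)

```text
clock: 17.75
eef_pos: [490.6, -215.7, 43.4]
tool_rot: [-0.001, 0.1, 0.995, 0.0]
force: [-1.4, 2.0, 6.0]
opening: 0.15
finger_force: 30.0
```

send_rows(
  increments=[
    [0,0,0,-0.0004,-0.002,0,1],
    [0,0,0,-0.0004,-0.002,0,1],
  ],
)

```text
clock: 17.95
eef_pos: [490.6, -216.5, 43.4]
tool_rot: [-0.001, 0.1, 0.995, 0.0]
force: [-0.5, 2.1, 6.9]
opening: 0.151
finger_force: 30.0
```

send_rows(
  increments=[
    [0,0,0,-0.0004,-0.002,0,1],
    [0,0,0,-0.0004,-0.002,0,1],
  ],
)

```text
clock: 18.15
eef_pos: [490.6, -217.3, 43.4]
tool_rot: [-0.001, 0.1, 0.995, 0.0]
force: [-2.0, 1.5, 7.3]
opening: 0.148
finger_force: 30.0
```

```bash
python3 - <<'E'
from h import *
g0=np.load("g5.npy"); g=cams.grab_frame("scene"); np.save("g9.npy",g); m=cams.camera_model("scene")
# motion of the plate top (near end) and racked plate between before/after
for n,P in(('plate',[426,-282,80]),('platetop',[440,-282,97]),('racked',[426,-350,80])):
    u,v=proj(m,P)[0].round().astype(int); U=8
    up=lambda im,b:cv2.resize(cv2.cvtColor(im[v-b:v+b,u-b:u+b],cv2.COLOR_RGB2GRAY),None,fx=U,fy=U,interpolation=cv2.INTER_CUBIC)
    r=cv2.matchTemplate(up(g,16),up(g0,11),cv2.TM_CCOEFF_NORMED); _,c,_,l=cv2.minMaxLoc(r)
    print(n,(u,v),'shift px',(l[0]/U-5,l[1]/U-5),round(c,3),'1mm -y =',(proj(m,np.array(P)-[0,1,0])-proj(m,P)).round(2))
E
```

```text
plate (np.int64(307), np.int64(248)) shift px (0.25, 1.375) 0.926 1mm -y = [[0.35 0.25]]
platetop (np.int64(312), np.int64(240)) shift px (0.375, 1.25) 0.698 1mm -y = [[0.36 0.25]]
racked (np.int64(332), np.int64(266)) shift px (0.125, -0.125) 0.96 1mm -y = [[0.37 0.27]]
```

```bash
cat > rect.py <<'E'
from h import *
def prof(img,m,z,xs,y0,y1,sc=1,off=(0,0)):
    ys=np.arange(y0,y1,.5); out=[]
    P=np.array([[x,y,z] for x in xs for y in ys]); uv=(proj(m,P)-off)*sc
    g=cv2.GaussianBlur(cv2.cvtColor(img,cv2.COLOR_RGB2GRAY),(0,0),.7*sc)
    v=cv2.remap(g,uv[:,0].reshape(len(xs),-1).astype(np.float32),uv[:,1].reshape(len(xs),-1).astype(np.float32),cv2.INTER_LINEAR).astype(float)
    d=np.gradient(v.mean(0)); k=[i for i in range(2,len(d)-2) if abs(d[i])>3 and abs(d[i])==abs(d[i-2:i+3]).max()]
    return [(float(ys[i]),round(d[i],1)) for i in k]
E
python3 - <<'E'
from rect import *
m=np.load("w5.npy",allow_pickle=True).item(); a=cv2.imread("pics/w5.png")[:405,:,::-1].copy()
mb=cams.camera_model("wrist"); b=cams.grab_frame("wrist"); np.save("f9.npy",b)
for lab,z,xs,r in(("plates98",98,range(445,470,2),(-370,-255)),("keeper55",55,range(484,498,2),(-270,-200)),("pins57",57,range(449,453),(-320,-255))):
    print(lab,'before',prof(a,m,z,xs,*r,3,(150,100)));print(lab,'now',prof(b,mb,z,xs,*r))
E
```

```text
plates98 before [(-356.0, np.float64(15.6)), (-343.5, np.float64(-26.7)), (-332.5, np.float64(3.2)), (-324.0, np.float64(7.0)), (-323.5, np.float64(7.0)), (-321.0, np.float64(3.6)), (-291.0, np.float64(-6.2)), (-288.5, np.float64(28.3)), (-278.5, np.float64(-12.8)), (-275.0, np.float64(-30.6)), (-272.0, np.float64(6.3)), (-263.0, np.float64(4.3))]
plates98 now [(-348.0, np.float64(8.3)), (-345.5, np.float64(9.3)), (-342.0, np.float64(-12.1)), (-333.0, np.float64(5.8)), (-289.0, np.float64(47.1)), (-286.5, np.float64(-3.6)), (-282.5, np.float64(-4.5)), (-276.5, np.float64(-27.9)), (-259.0, np.float64(9.0)), (-257.0, np.float64(5.7))]
keeper55 before [(-260.5, np.float64(18.0)), (-236.0, np.float64(-28.4)), (-231.5, np.float64(33.1)), (-221.0, np.float64(-6.1)), (-219.0, np.float64(6.6)), (-209.5, np.float64(-3.2))]
keeper55 now [(-265.0, np.float64(-17.6)), (-261.0, np.float64(27.2)), (-255.5, np.float64(5.9)), (-242.0, np.float64(-27.1)), (-219.0, np.float64(17.1)), (-216.5, np.float64(-14.1)), (-204.5, np.float64(7.6))]
pins57 before [(-297.5, np.float64(-3.2)), (-295.5, np.float64(6.2)), (-292.5, np.float64(-14.6)), (-289.5, np.float64(35.6)), (-278.5, np.float64(-11.0)), (-276.5, np.float64(10.4)), (-274.0, np.float64(-30.9)), (-271.5, np.float64(13.4)), (-269.5, np.float64(-9.0)), (-267.0, np.float64(3.1))]
pins57 now [(-313.5, np.float64(39.9)), (-297.5, np.float64(-29.5)), (-272.0, np.float64(14.2)), (-268.5, np.float64(-14.2))]
```

```bash
python3 - <<'E'
from rect import *
b=np.load("f9.npy"); mb=cams.camera_model("wrist"); g=cv2.cvtColor(b,cv2.COLOR_RGB2GRAY)
for x in(478,484,490,500,520):
    ys=np.arange(-290,-256,1.); uv=proj(mb,[[x,y,55] for y in ys]).astype(np.float32)
    print(x,cv2.remap(g,uv[:,0:1],uv[:,1:2],cv2.INTER_LINEAR)[:,0].tolist())
E
```

```text
478 [84, 85, 84, 85, 85, 84, 84, 85, 85, 85, 84, 84, 84, 84, 136, 168, 191, 226, 223, 223, 222, 223, 223, 224, 210, 138, 81, 83, 79, 124, 213, 219, 218, 218]
484 [84, 84, 84, 85, 84, 84, 85, 84, 85, 84, 85, 83, 84, 86, 128, 139, 139, 140, 140, 141, 140, 140, 137, 148, 145, 104, 83, 82, 81, 115, 172, 172, 171, 170]
490 [84, 84, 85, 85, 85, 85, 84, 85, 85, 85, 84, 84, 83, 82, 130, 170, 169, 171, 171, 172, 173, 174, 175, 172, 152, 109, 82, 82, 80, 118, 171, 173, 172, 173]
500 [20, 21, 22, 22, 22, 22, 23, 21, 21, 21, 22, 22, 22, 21, 20, 22, 23, 22, 22, 22, 22, 21, 19, 23, 20, 22, 22, 24, 21, 21, 20, 19, 17, 17]
520 [38, 39, 41, 41, 39, 39, 40, 40, 39, 40, 38, 37, 34, 30, 28, 23, 19, 21, 20, 22, 23, 21, 22, 23, 20, 18, 17, 19, 15, 16, 17, 16, 19, 20]
```

send_rows(
  increments=[
    [0,0,0,-0.0004,-0.002,0,1],
    [0,0,0,-0.0007,-0.0035,0,1],
    [0,0,0,-0.0007,-0.0035,0,1],
  ],
)

```text
clock: 18.55
eef_pos: [490.6, -218.5, 43.4]
tool_rot: [-0.001, 0.1, 0.995, 0.001]
force: [-1.4, 4.9, 7.5]
opening: 0.151
finger_force: 30.0
```

```bash
python3 - <<'E'
from rect import *
mb=cams.camera_model("wrist"); b=cams.grab_frame("wrist"); g=cv2.cvtColor(b,cv2.COLOR_RGB2GRAY)
print('plate',prof(b,mb,98,range(445,470,2),-295,-265)); s=readout.read_state(); print(s["eef_pos"],s["force"],s["q"])
ys=np.arange(-284,-256,1.); uv=proj(mb,[[490,y,55] for y in ys]).astype(np.float32)
print(cv2.remap(g,uv[:,0:1],uv[:,1:2],cv2.INTER_LINEAR)[:,0].tolist())
for x in(470,440,540): print(x,prof(b,mb,98,range(x-5,x+6,2),-295,-265))
E
```

```text
plate [(-290.5, np.float64(45.3)), (-284.5, np.float64(-5.9)), (-277.5, np.float64(-30.9))]
[ 490.57479541 -218.5218068    43.3998532 ] [-1.50819037  5.04347874  8.31355267] [-4.62812557e-01  3.41808997e-01  2.10968965e+00  9.96874791e-04
  6.92137143e-01 -1.83416596e+00]
[84, 85, 84, 85, 84, 85, 80, 146, 170, 170, 171, 172, 173, 173, 175, 175, 171, 150, 107, 83, 83, 81, 112, 170, 172, 174, 172, 172]
470 [(-290.0, np.float64(33.0)), (-277.5, np.float64(-16.9))]
440 [(-290.5, np.float64(46.5)), (-277.5, np.float64(-36.5))]
540 []
```

The plate moved with the keeper and the force rose to 5 N, so they are in contact. Now turn the knob clockwise.

send_rows(
  increments=[
    [0,0,0.06,0,0,0,1],
    [0,0,0.13,0,0,0,1],
    [0,0,0.2,0,0,0,1],
    [0,0,0.27,0,0,0,1],
    [0,0,0.34,0,0,0,1],
    [0,0,0.41,0,0,0,1],
    [0,0,0.48,0,0,0,1],
    [0,0,0.55,0,0,0,1],
    [0,0,0.62,0,0,0,1],
    [0,0,0.66,0,0,0,1],
    [0,0,0.66,0,0,0,1],
  ],
  squeeze=25,
)

```text
clock: 19.7
eef_pos: [491.1, -217.9, 43.4]
tool_rot: [-0.001, 0.562, 0.827, 0.001]
force: [4.4, 12.5, 6.1]
opening: 0.153
finger_force: 25.0
```

```bash
python3 - <<'E'
from h import *
s=readout.read_state(); print(s["eef_pos"],s["force"],s["wrist_torque"],s["opening"],s["q"][5])
M=tool()[1].as_matrix(); print('yaw',np.arctan2(-M[1,0],-M[0,0]))
E
```

```text
[ 491.10754284 -217.93619812   43.40215019] [ 4.35996757 12.48829924  6.06750122] [ 2.22191943 -0.8274736  -0.00943357] 0.15263668154737237 -0.8418697092394669
yaw -1.1929704743240102
```

send_rows(
  increments=[
    [0,0,0.03,0.0009,0.0004,0,1],
    [0,0,0.06,0.0009,0.0004,0,1],
    [0,0,0.09,0.0009,0.0004,0,1],
    [0,0,0.11,0.0009,0.0004,0,1],
    [0,0,0.11,0.0009,0.0004,0,1],
  ],
)

```text
clock: 20.2
eef_pos: [491.3, -217.8, 43.5]
tool_rot: [-0.001, 0.627, 0.779, 0.001]
force: [4.9, 9.3, 4.2]
opening: 0.151
finger_force: 25.0
```

```bash
cat > st.py <<'E'
from h import *
s=readout.read_state(); print(s["eef_pos"],s["force"],s["wrist_torque"],s["opening"],s["q"][5])
M=tool()[1].as_matrix(); print('yaw',np.arctan2(-M[1,0],-M[0,0]))
E
python3 st.py
```

```text
[ 491.32862261 -217.84378648   43.45089926] [4.94213802 9.31821188 4.23921372] [ 1.73378714 -0.8120815  -0.0471549 ] 0.15096065515863713 -0.6773522881627567
yaw -1.356671286877816
```

Go on to the stop, watching the torque.

send_rows(
  increments=[
    [0,0,0.02,0.0004,0.0001,0,1],
    [0,0,0.04,0.0004,0.0001,0,1],
    [0,0,0.06,0.0004,0.0001,0,1],
    [0,0,0.06,0.0004,0.0001,0,1],
  ],
)

```text
clock: 20.6
eef_pos: [491.3, -217.9, 43.4]
tool_rot: [-0.0, 0.661, 0.75, 0.0]
force: [4.8, 6.8, 3.5]
opening: 0.155
finger_force: 25.2
```

```bash
python3 st.py
```

```text
[ 491.34643049 -217.86713074   43.44143717] [4.75649134 6.79630922 3.46787662] [ 1.42158609 -0.85088105  0.6784075 ] 0.1548398369112482 -0.5877898065006633
yaw -1.4452985927993791
```

Hard stop felt (0.68 N m). Release and lift clear.

send_rows(
  increments=[
    [0,0,-0.015,0.0006,0.0003,0,1],
    [0,0,-0.015,0.0006,0.0003,0,0.6],
    [0,0,-0.015,0.0006,0.0003,0,0.4],
    [0,0,-0.015,0.0006,0.0003,0,0.2],
    [0,0,-0.015,0.0006,0.0003,0,0.2],
    [0,0,-0.015,0.0006,0.0003,-0.02,0.2],
    [0,0,-0.015,0.0006,0.0003,-0.07,0.2],
    [0,0,-0.015,0.0006,0.0003,-0.15,0.2],
    [0,0,-0.015,0.0006,0.0003,-0.25,0.2],
    [0,0,-0.015,0.0006,0.0003,-0.35,0.2],
    [0,0,-0.015,0.0006,0.0003,-0.35,0.2],
  ],
)

```text
clock: 21.7
eef_pos: [493.5, -219.5, 188.9]
tool_rot: [0.003, 0.653, 0.758, 0.001]
force: [0.3, -0.6, -0.1]
opening: 0.401
finger_force: 0.0
```

```bash
python3 - <<'E'
from rect import *
mb=cams.camera_model("wrist"); b=cams.grab_frame("wrist"); g=cv2.cvtColor(b,cv2.COLOR_RGB2GRAY); print(tool()[0])
for x in(440,455,520,540): print('plate',x,prof(b,mb,98,range(x-5,x+6,2),-300,-262))
for x in (475,480,500,508):
  ys=np.arange(-284,-256,1.); uv=proj(mb,[[x,y,55] for y in ys]).astype(np.float32)
  print('keeper',x,cv2.remap(g,uv[:,0:1],uv[:,1:2],cv2.INTER_LINEAR)[:,0].tolist(),uv[0])
# knob bar orientation: dark blob around grip at z=85
xs=np.arange(460,525,1.);ys=np.arange(-250,-185,1.); P=np.array([[x,y,85] for x in xs for y in ys]); uv=proj(mb,P).astype(np.float32).reshape(len(xs),-1,2)
I=cv2.remap(g,uv[...,0],uv[...,1],cv2.INTER_LINEAR)
for r in I[::4,::3]: print(' '.join(f'{v:3d}' for v in r))
E
```

```text
[ 492.31774784 -218.87851563  186.26826155]
plate 440 [(-299.0, np.float64(3.9)), (-297.5, np.float64(3.8)), (-290.0, np.float64(9.7)), (-285.0, np.float64(3.7)), (-282.5, np.float64(3.2)), (-281.5, np.float64(3.2)), (-277.0, np.float64(-23.2))]
plate 455 []
plate 520 [(-290.5, np.float64(28.1)), (-277.0, np.float64(-25.1))]
plate 540 [(-290.5, np.float64(6.2)), (-277.0, np.float64(-4.5))]
keeper 475 [99, 97, 98, 99, 98, 96, 98, 115, 166, 210, 228, 226, 225, 225, 225, 226, 226, 215, 177, 92, 93, 92, 113, 167, 222, 226, 223, 224] [228.82411 233.84718]
keeper 480 [98, 98, 98, 98, 98, 96, 101, 126, 180, 227, 225, 224, 223, 223, 223, 223, 225, 217, 168, 113, 92, 94, 96, 125, 175, 213, 226, 224] [233.2834 234.4554]
keeper 500 [99, 98, 99, 99, 98, 98, 99, 120, 169, 210, 226, 224, 224, 223, 224, 224, 224, 217, 181, 101, 93, 94, 99, 124, 178, 227, 225, 223] [251.07382 236.87071]
keeper 508 [99, 99, 99, 99, 98, 97, 100, 120, 171, 212, 226, 224, 224, 224, 223, 224, 224, 216, 180, 102, 93, 95, 101, 127, 186, 227, 225, 224] [258.16534 237.82849]
 85  67  79 118 146 146 146 146 129 130 130 130 13
[... 745 characters left out ...]
 225 223 224 223 221  10  16  16  17  18  17  18  17  17  14  14  14  16  54  53  50
117 225 223 224 223 225  59  14  15  15  15  16  16  18  17  16  17  19  34  54  54  70
121 224 223 223 223 217 180 120  52  53  24  18  17  19  17  18  17  47  54  54  52 150
152 225 224 225 224 224 186 179 113  53  52  55  44  49  48  53  53  54  54  55 154 160
176 224 178  96 192 224 180 164 144 145  96  52  52  53  53  51  51  59 176 191 164  66
198 224 219 228 220 228 215 176 176 178 177 180 181 182 174 182 183 182 183 184 183 185
 84  65  87  91  93  95  95  96  94  97  98  97  97  99  99  99  98  99 100  99 100  99
 82  75  81 102 143 142 143 143 144 130  97  99  97  98  98 100 100 100 100 100 100 100
```

send_rows(
  increments=[
    [0,0,0,-0.08,0,0,0.2],
    [0,0,0,-0.17,0,0,0.2],
    [0,0,0,-0.26,0,0,0.2],
    [0,0,0,-0.345,0,0,0.2],
    [0,0,0,-0.345,0,0,0.2],
    [0,0,0,-0.345,0,0,0.2],
    [0,0,0,-0.345,0,0,0.2],
  ],
)

```text
clock: 22.45
eef_pos: [510.7, -353.6, 182.3]
tool_rot: [-0.002, 0.653, 0.758, -0.0]
force: [0.1, -0.5, 0.4]
opening: 0.401
finger_force: 0.0
```

```bash
python3 - <<'E'
from rect import *
mb=cams.camera_model("wrist"); b=cams.grab_frame("wrist"); g=cv2.cvtColor(b,cv2.COLOR_RGB2GRAY); print(tool()[0],mb["cam_to_world"][:3,3])
for x in(440,460,520): print('plate',x,prof(b,mb,98,range(x-5,x+6,2),-300,-262))
for z in(55,):
 for x in (478,484,490,496,500):
  ys=np.arange(-296,-258,1.); uv=proj(mb,[[x,y,z] for y in ys]).astype(np.float32)
  print('keeper',z,x,cv2.remap(g,uv[:,0:1],uv[:,1:2],cv2.INTER_LINEAR)[:,0].tolist())
for x in (440,460,530):
  ys=np.arange(-296,-258,1.); uv=proj(mb,[[x,y,98] for y in ys]).astype(np.float32)
  print('plate98',x,cv2.remap(g,uv[:,0:1],uv[:,1:2],cv2.INTER_LINEAR)[:,0].tolist())
for sx in(-40,40):print('pins',prof(b,mb,57,range(489+sx,493+sx),-305,-262))
E
```

```text
[ 510.86266177 -353.54620602  182.53430423] [ 500.16989965 -271.72441507  385.69762893]
plate 440 [(-292.0, np.float64(19.5)), (-282.0, np.float64(-4.2)), (-278.5, np.float64(-25.5)), (-276.5, np.float64(11.2)), (-272.0, np.float64(-3.9))]
plate 460 [(-292.0, np.float64(24.3)), (-282.0, np.float64(-6.0)), (-278.5, np.float64(-32.9)), (-272.5, np.float64(4.8)), (-268.0, np.float64(6.0))]
plate 520 [(-298.0, np.float64(6.2)), (-292.5, np.float64(20.8)), (-284.5, np.float64(-3.6)), (-282.0, np.float64(-7.7)), (-278.5, np.float64(-21.1)), (-268.5, np.float64(14.8)), (-264.5, np.float64(-3.9))]
keeper 55 478 [145, 203, 223, 221, 221, 220, 221, 221, 221, 221, 221, 221, 221, 208, 210, 221, 202, 126, 99, 142, 213, 222, 221, 220, 220, 220, 220, 221, 220, 187, 149, 204, 222, 221, 221, 220, 220, 220]
keeper 55 484 [150, 198, 222, 222, 221, 221, 220, 221, 221, 221, 221, 221, 222, 204, 207, 220, 202, 123, 98, 145, 216, 222, 220, 220, 221, 220, 220, 221, 220, 183, 147, 203, 222, 220, 220, 220, 220, 220]
keeper 55 490 [155, 200, 223, 222, 221, 221, 221, 221, 221, 221, 220, 221, 222, 203, 211, 220, 
[... 863 characters left out ...]
 114, 134, 144, 143, 143, 143, 143, 143, 143, 143, 143]
plate98 530 [142, 142, 138, 143, 165, 180, 181, 180, 181, 181, 180, 181, 181, 183, 178, 157, 170, 154, 109, 83, 82, 96, 97, 85, 113, 121, 104, 91, 98, 97, 97, 97, 97, 97, 96, 97, 97, 97]
pins [(-295.5, np.float64(19.8)), (-283.5, np.float64(-5.9)), (-282.0, np.float64(6.8)), (-279.0, np.float64(-29.2)), (-274.5, np.float64(10.5)), (-270.0, np.float64(-4.1)), (-269.5, np.float64(-4.1))]
pins [(-300.5, np.float64(9.4)), (-295.5, np.float64(20.9)), (-291.0, np.float64(-4.9)), (-290.5, np.float64(-4.9)), (-283.5, np.float64(-5.9)), (-279.5, np.float64(-16.2)), (-275.0, np.float64(-4.2)), (-272.0, np.float64(4.9)), (-268.0, np.float64(4.4))]
```

```bash
python3 - <<'E'
from rect import *
mb=cams.camera_model("wrist"); b=cams.grab_frame("wrist"); g=cv2.cvtColor(b,cv2.COLOR_RGB2GRAY)
print('y',list(range(-304,-260,1)))
for x in list(range(444,460,2))+list(range(524,540,2)):
  ys=np.arange(-304,-260,1.); uv=proj(mb,[[x,y,57] for y in ys]).astype(np.float32)
  print(x,cv2.remap(g,uv[:,0:1],uv[:,1:2],cv2.INTER_LINEAR)[:,0].tolist())
m9=None
E
```

```text
y [-304, -303, -302, -301, -300, -299, -298, -297, -296, -295, -294, -293, -292, -291, -290, -289, -288, -287, -286, -285, -284, -283, -282, -281, -280, -279, -278, -277, -276, -275, -274, -273, -272, -271, -270, -269, -268, -267, -266, -265, -264, -263, -262, -261]
444 [128, 128, 128, 128, 129, 128, 127, 127, 129, 186, 223, 221, 221, 221, 220, 220, 220, 220, 221, 221, 220, 200, 210, 223, 207, 124, 88, 79, 110, 145, 144, 144, 144, 144, 144, 144, 143, 144, 143, 144, 144, 143, 144, 143]
446 [127, 128, 127, 128, 128, 128, 128, 126, 121, 192, 221, 220, 220, 221, 220, 221, 221, 221, 221, 220, 222, 210, 200, 222, 209, 140, 84, 80, 87, 104, 138, 145, 144, 144, 144, 143, 144, 143, 144, 144, 143, 143, 143, 143]
448 [127, 127, 128, 128, 128, 128, 128, 127, 133, 183, 221, 221, 220, 220, 221, 221, 220, 220, 220, 221, 222, 206, 212, 222, 205, 148, 85, 80, 88, 100, 127, 138, 132, 131, 132, 139, 141, 143, 144, 142, 143, 143, 142, 142]
450 [126, 128, 127, 128, 127, 128, 128, 126, 134, 191, 221, 221, 221, 221, 221, 221, 221, 220, 220, 220, 222, 181, 209, 223, 211, 126, 90, 79, 94, 104, 135, 135, 122,
[... 1880 characters left out ...]
58, 115, 89, 81, 95, 94, 81, 87, 116, 132, 132, 100, 90, 95, 96, 96, 97, 97, 98, 97]
534 [96, 96, 94, 106, 132, 144, 137, 135, 149, 167, 179, 182, 181, 181, 181, 181, 182, 181, 181, 181, 183, 166, 167, 171, 153, 112, 88, 77, 93, 98, 96, 85, 114, 127, 123, 100, 96, 97, 97, 97, 96, 97, 96, 97]
536 [97, 96, 96, 95, 94, 99, 123, 141, 142, 164, 183, 182, 181, 182, 182, 182, 182, 181, 182, 182, 176, 160, 169, 174, 149, 113, 89, 87, 96, 97, 96, 115, 136, 103, 96, 97, 96, 97, 96, 98, 97, 97, 97, 97]
538 [95, 96, 96, 96, 94, 116, 139, 140, 140, 162, 181, 181, 183, 181, 182, 183, 183, 182, 184, 182, 183, 146, 165, 175, 157, 112, 88, 82, 95, 97, 95, 105, 110, 99, 96, 96, 96, 96, 96, 97, 97, 96, 97, 96]
```

The plate sits against the slot pins with the keeper up to it, the knob is at its stop and the hand is clear. Handing in.

```bash
python3 -c "
from station import job; print(job.job_done())"
```

```text
the job is handed in; nothing more can be done
None
```

The job is handed in, with no verdict returned: the plate stands in the free slot with firm contact felt at the seat, about 1.5–2.5 mm off centre against the -y pins. The keeper was pushed onto it before the knob was turned clockwise to its stop, though the last overhead view could not rule out a gap of about 1 mm. The racked plate, timer, marker and trough were never touched.

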